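# Re-aim a clamped gas elbow

### The arm

A 6-joint arm with a two-finger parallel gripper is mounted at the origin on a cart in front of the work surface, level with it; the furniture and walls round the work are solid. World frame = base frame: x ahead of the robot, y to its left, z up, the work surface at z = 0. Lengths are in m, angles in rad, forces in N, time in s.
With the tool pointing down it reaches from about 0.275 to 0.75 m from the base axis. Payload 10.2 kg.
Tool frame: the origin (TCP) lies midway between the tips of the shut fingers; the grasp point (between the pads) lies 19 mm behind it (env.hold_point_z is the distance from the TCP to the grasp point, in m); x points along the fingers, z is the direction in which the jaws open and shut, and the axes are right-handed (so a half turn about x gives the same grasp; the last joint's range is limited). The gripper opens to 85 mm and grips with 20 to 120 N. Pads are 22 mm wide; open, the fingers measure 114 mm over their backs; the gripper's body (76 mm by 85 mm) begins 54 mm behind the grasp point. The pads swing forward as they close: fully open they stand 13 mm farther back than shut.
Start: joints at [0.924, 0.313, 1.498, -0, 1.331, -0.223], TCP at [0.216, 0.479, 0.231] pointing down, gripper open.
Joint ranges: [-2.94, 2.94], [-0.97, 2.17], [0.19, 2.56], [-1.23, 4.37], [0.02, 3.11], [-2.88, 2.88]. Speed limits (rad/s): [2.39, 2.39, 3.01, 3.14, 3.14, 3.14].

### API

Orientations are given as a unit quaternion [x, y, z, w].
In Python, from bench import env, kinematics, monitor, eyes, job gives the robot as it stands. The module is installed in compiled form; this text tells all that it offers. Calls block until the motion is done:
- env.reach(position, orientation): joint-space move of the TCP to a pose.
- env.movel(position, velocity=0.15, frame=None, guard=None): straight line of the TCP; frame=None keeps the orientation; velocity is the mean speed in m/s. With guard (N) it stops when the force on the tool has changed by that much, and returns True; else False.
- env.set_joints(angles): joint-space move.
- env.release() and env.close_gripper(effort=None): open the fingers fully, or close them until they stop; effort is the grip in N (None keeps the last).
- env.hold(seconds).
- kinematics.ik(position, orientation): joint angles nearest the present ones, or None.
- monitor.sense(): the state.
- eyes.grab_frame(name): name is "side" or "top"; returns a dict with "frame" (420x560x3 uint8, red, green, blue), "mtx" (3x3 intrinsics, pixels), "k1" (the pictures are not rectified: a ray, as slopes to the right and down, at radius r is drawn at 1 + k1 r^2 times it, then the intrinsics apply), "view" (4x4, takes a point from world to camera coordinates). Camera axes: x right, y down, z forward; pixel columns grow to the right and rows downward; lengths in m; the calibration is good to about 2 mm. A picture is of the moment at which its call begins. There is no depth.
A pose or a line that the arm cannot do raises env.MotionError and nothing moves.
- job.hand_in(): hands the job in, once; it reports no verdict.
The state is a dict: "clock": time; "joints": joint angles; "qvel": joint speeds; "joint_efforts": joint torques, N m; "position": TCP position; "ee_rot": TCP orientation; "contact_force": force on the tool from outside, world axes, zero at the start; "ft_torque": the same for the moment, N m; "finger_gap": opening from 0.0 (shut) to 1.0 (fully open).
Only numpy, scipy, OpenCV 4.12 (cv2) and the standard library are available. Lean on these libraries where they do the work, as an engineer would, in place of code of your own. Each camera call takes 0.05 s, during which the arm holds its last target.

### The job

The gas elbow has to face the copper inlet pipe. Undo the red wing knob (anticlockwise from above, no more than half a turn) just enough that the blue strap lets go of the elbow's flange, swing the elbow in its seat until its barbed outlet points straight at the mouth of the inlet pipe, then turn the knob fully tight again so that the strap clamps the elbow there. Leave the elbow seated and do not disturb the jar, vial and weight.

Things in the scene. Friction and masses are not known exactly. Their poses are not given: they have to be found in the camera images.
- clamp_base: Fixed aluminium plate on the bench, 90 x 175 x 16 mm. Origin: on the bench, under the axis of the elbow's round seat, z up. The plate reaches from y = -128 to +48 mm, x = -45 to +45 mm in its own frame. The seat is a pocket 63 mm wide, 6 mm deep, its floor at z = 10 mm. The clamp's stud and knob stand at y = -85 mm.
- elbow: Loose brass elbow, about 0.3 kg. Origin: centre of the underside of its steel flange (60 mm wide, 10 mm thick). Own x = direction of the outlet, z up. A 22 mm upright tube; the horizontal barbed outlet, 16 to 22 mm thick, leaves 36 mm above the origin and ends 73 mm from the axis. Held fast while the strap is tight; when loose it turns easily about the vertical and stays where left.
- elbow_grip (a point): On the elbow's axis, 68 mm above its origin (78 mm above the bench), axes as the elbow's: in the square steel block on top, 22 x 22 mm, sides parallel to the elbow's x and y, from 46 to 80 mm above the origin, there to grip and turn the elbow.
- outlet_tip (a point): Centre of the outlet's open end, 73 mm from the elbow's axis, 46 mm above the bench.
- inlet_mouth (a point): Centre of the mouth of the copper inlet pipe (16 mm diameter), held by a green block 22 x 28 mm, top 59 mm above the bench, on a small fixed stand. The mouth looks at the elbow's axis from 100 mm away, at the outlet's height (46 mm); the stand reaches to 160 mm from that axis.
- strap: Blue steel clamp strap, 117 mm long, 24 mm wide, 10 mm thick; its fork (46 mm wide) straddles the elbow's tube and presses on the flange. Origin on the stud's axis, 11 mm above its underside; own +y points along the strap to the elbow. Rises 2 mm per rad of the knob and is sprung: the contact force reads about 10 N with the knob at 0 and falls evenly to none at about 1.1 rad.
- clamp_knob (a joint): Red wing knob. 0 rad = fully tight (hard stop); grows when turned anticlockwise seen from above (loosening). The strap lets go at about 1.1 rad; 1.4 rad is ample; more than half a turn (3.14 rad) is too far. It takes 0.15 N m to turn (about 0.2 N m when nearly tight), stays where it is left, does not rise or fall. It starts tight (0 to 0.2 rad).
- knob_grip (a point): On the knob's vertical axis at the height to grip, 70 mm above the bench. Its x axis runs along the wing and turns with the knob. The wing is 50 mm long, 12 mm thick and stands from 58 to 80 mm above the bench. The knob's axis is 85 mm from the elbow's. At 0 rad the wing's x axis points 0.70 rad clockwise of the direction to the elbow's axis.
- jar_green: White jar with a green lid, 52 mm diameter, 67 mm high, a bystander. Origin: centre of its underside.
- vial_grey: Small glass vial with a black cap and grey contents, 27 mm diameter, 56 mm high, a bystander. Origin: centre of its underside.
- small_weight: Brass weight with a knob, 20 mm diameter, 24 mm high, a bystander. Origin: centre of its underside.
- seat (a point): Centre of the floor of the elbow's round seat in the clamp base, 10 mm above the bench; the seated elbow's origin lies here.

How it is judged:
On the way, in this order (a step that is already met when the one before it is completed fails the run):
1. the strap has let go of the elbow's flange (contact force between strap and elbow below 1 N), for 0.2 s.
2. with the strap loose, the outlet points at the inlet's mouth (contact force between strap and elbow below 1.5 N and x of inlet_mouth in the frame of elbow above 0.05 m and y of inlet_mouth in the frame of elbow between -0.012 and 0.012 m), for 0.2 s.
3. the strap clamps the elbow again (contact force between strap and elbow above 6 N), for 0.2 s.
At the end, for the whole second after the job is handed in: The knob is back within 0.4 rad of fully tight and the strap presses on the elbow with more than 6 N; the line of the outlet passes within 12 mm of the inlet's mouth (about 7 degrees); the elbow is upright (within 0.06 rad), at rest and seated (its origin within 6 mm of the seat's centre) (contact force between strap and elbow above 6 N and value of joint clamp_knob below 0.4 rad and x of inlet_mouth in the frame of elbow above 0.05 m and y of inlet_mouth in the frame of elbow between -0.012 and 0.012 m and angle between elbow's own z axis and vertical below 0.06 rad and distance between elbow and seat below 0.006 m and linear speed of elbow below 0.01 m/s and velocity of joint clamp_knob between -0.05 and 0.05 rad/s); the robot touches nothing.
It fails at once if the knob is undone by more than half a turn (value of joint clamp_knob above 3.3 rad).
It fails at once if the elbow is turned while the strap is still tight (contact force between strap and elbow above 6 N and angular speed of elbow above 0.5 rad/s).
It fails at once if the elbow leaves its seat (distance between elbow and seat above 0.015 m).
It fails at once if the jar, vial or weight is disturbed (distance of any of jar_green, vial_grey, small_weight from where it was at the start of the episode above 0.03 m).
It also fails if it takes over 61 s, if anything falls off the work surface, if the arm or the gripper's body presses on something with over 40 N, if the wrist force passes 120 N, or if a joint passes its speed limit or range.

## Working session

There is one attempt and no reset: what is moved stays moved. The work goes in short steps, each a Python script; the robot and the scene stay as the last script left them, time stands still between calls to the robot, and variables do not carry over. Pictures are saved under pics/ and viewed, and the job is handed in when it is done.

```bash
mkdir -p pics; ls
python3 - <<'E'
from bench import env, kinematics, monitor, eyes, job
import cv2
for n in("side","top"):
    f=eyes.grab_frame(n); cv2.imwrite(f"pics/{n}0.png",f["frame"][:,:,::-1]); print(n,f["mtx"],f["k1"],f["view"])
s=monitor.sense();print(s, env.hold_point_z)
E
```

```text
pics
side [[478.55736029   0.         286.80428552]
 [  0.         478.55736029 204.43760072]
 [  0.           0.           1.        ]] -0.06967454458140332 [[-0.99563983 -0.09264327 -0.01088842  0.56652197]
 [-0.05022567  0.63078428 -0.77433105  0.08017199]
 [ 0.07860481 -0.77040796 -0.63268702  0.96187671]
 [ 0.          0.          0.          1.        ]]
top [[491.67687437   0.         286.46690938]
 [  0.         491.67687437 213.34935537]
 [  0.           0.           1.        ]] -0.012081843196663403 [[ 0.00630161 -0.99981799  0.01800746 -0.00864714]
 [-0.98202548 -0.00958458 -0.18850488  0.55287508]
 [ 0.18864316 -0.0164959  -0.98190715  1.09445063]
 [ 0.          0.          0.          1.        ]]
{'clock': 0.1, 'joints': array([ 9.23610105e-01,  3.13396968e-01,  1.49836013e+00,  2.76854593e-06,
        1.33098940e+00, -2.23396882e-01]), 'qvel': array([-7.61034143e-06, -1.75868813e-03, -2.94440132e-03, -1.28701329e-03,
       -4.47168619e-04, -3.08048895e-04]), 'joint_efforts': array([ 2.79074047e-03, -4.12895858e+01, -2.60139227e+01, -5.53255302e-05,
        2.99318352e-03, -7.27858742e-05]), 'position': array([0.21575805, 0.47836764, 0.23079118]), 'ee_rot': array([-0.38379958,  0.59435693,  0.38352152,  0.59358989]), 'contact_force': array([ 0.36621472, -0.3806467 , -0.29642173]), 'ft_torque': array([ 0.01160576,  0.02958921, -0.0127832 ]), 'finger_gap': 1.0002068946890688} 0.0187
```

View pics/side0.png

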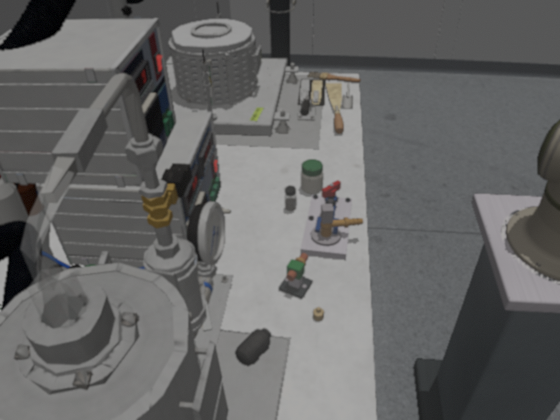

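View pics/top0.png

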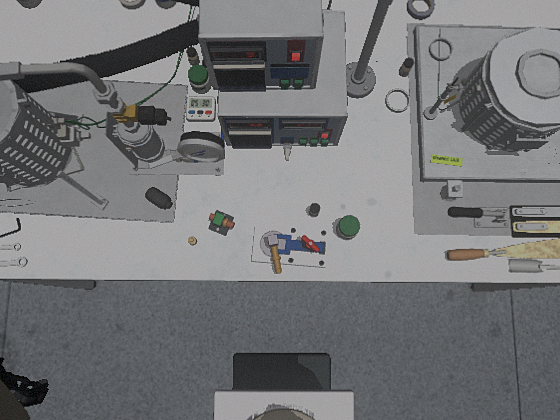

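The top view shows the elbow at about (270,242), its outlet toward (277,270), the red knob at (311,243) and the green inlet at (221,221). The jar is at (347,226), the vial at (314,210) and the weight at (193,240). I'll zoom in.

```bash
cat > h.py <<'E'
import numpy as np, cv2
from bench import env, kinematics, monitor, eyes, job
def grab(n):
    return eyes.grab_frame(n)
def proj(f,P):
    P=np.atleast_2d(P); c=(f["view"]@np.c_[P,np.ones(len(P))].T).T[:,:3]
    s=c[:,:2]/c[:,2:]; r2=(s**2).sum(1,keepdims=True); s=s*(1+f["k1"]*r2)
    return s@f["mtx"][:2,:2].T+f["mtx"][:2,2]
def back(f,uv,z):
    d=np.array([f["k1"],0,0,0,0.])
    s=cv2.undistortPoints(np.array([[uv]],float),f["mtx"],d)[0,0]
    R=f["view"][:3,:3];t=f["view"][:3,3]
    o=-R.T@t; d=R.T@np.array([s[0],s[1],1]); return o+d*(z-o[2])/d[2]
def crop(f,c,w,h,k,name):
    x,y=c[0]-w//2,c[1]-h//2
    im=f["frame"][y:y+h,x:x+w,::-1]; cv2.imwrite(name,cv2.resize(im,None,fx=k,fy=k,interpolation=cv2.INTER_CUBIC))
    print(name,"origin",x,y,"scale",k)
E
python3 - <<'E'
from h import *
crop(grab("top"),(270,235),180,100,4,"pics/t1.png")
crop(grab("side"),(315,240),120,150,4,"pics/s1.png")
E
```

```text
pics/t1.png origin 180 185 scale 4
pics/s1.png origin 255 165 scale 4
```

View pics/t1.png

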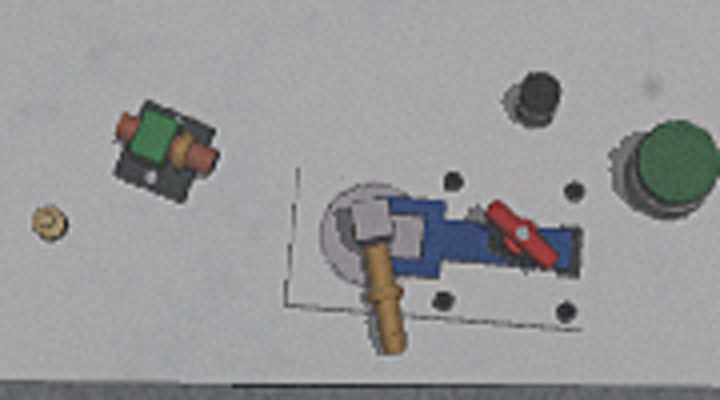

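View pics/s1.png

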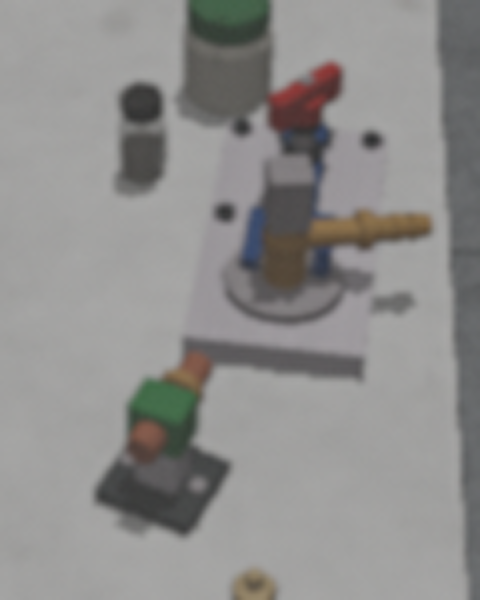

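Run:
```python
from h import *
np.set_printoptions(precision=4,suppress=True)
t=grab("top");s=grab("side")
T=lambda x,y,z:back(t,(180+(x+.5)/4-.5,185+(y+.5)/4-.5),z)
S=lambda x,y,z:back(s,(255+(x+.5)/4-.5,165+(y+.5)/4-.5),z)
print("top: elbow top",T(372,221,.09),"flange",T(372,234,.02),"knob",T(522,233,.082),"wing ends",T(494,208,.08),T(551,262,.08))
print("corner",T(285,305,.016),T(580,330,.016),"outlet tip",T(395,350,.046))
print("mouth",T(214,163,.046),"rear",T(125,125,.046),"green top",T(155,137,.059))
print("jar",T(680,160,.067),"vial",T(541,92,.056),"weight",T(50,220,.024))
print("side: elbow top",S(291,168,.09),"knob",S(306,88,.08),"corners",S(183,340,.016),S(364,358,.016))
print("flange",S(284,280,.02), "mouth",S(198,362,.046),"tip",S(428,224,.046),"jar",S(230,10,.067),"vial",S(141,103,.056))
```

```text
top: elbow top [0.4852 0.0269 0.09  ] flange [0.487  0.0276 0.02  ] knob [ 0.4802 -0.0574  0.082 ] wing ends [ 0.4945 -0.0417  0.08  ] [ 0.4642 -0.0737  0.08  ]
corner [0.4448 0.0785 0.016 ] [ 0.4314 -0.0958  0.016 ] outlet tip [0.4167 0.0134 0.046 ]
mouth [0.5244 0.1199 0.046 ] rear [0.5465 0.1724 0.046 ] green top [0.5372 0.1531 0.059 ]
jar [ 0.5252 -0.1494  0.067 ] vial [ 0.5665 -0.0704  0.056 ] weight [0.4931 0.2177 0.024 ]
side: elbow top [0.4869 0.0288 0.09  ] knob [ 0.4808 -0.0489  0.08  ] corners [0.5351 0.0753 0.016 ] [0.447  0.0806 0.016 ]
flange [0.4873 0.0326 0.02  ] mouth [0.5253 0.1194 0.046 ] tip [0.417  0.0139 0.046 ] jar [ 0.5242 -0.1348  0.067 ] vial [ 0.5675 -0.0606  0.056 ]
```

The two views agree. The elbow axis is at (0.486, 0.028) and the knob at (0.480, -0.057), 85 mm apart as given. The inlet mouth is at (0.525, 0.120), 99.7 mm from the axis, and the plate corners match to within 1 mm. I'll check wrist ranges next.

```bash
cat >> h.py <<'E'
from scipy.spatial.transform import Rotation as Ro
def quat(a):
    x=np.array([0,0,-1.]);z=np.array([np.cos(a),np.sin(a),0]);y=np.cross(z,x)
    return Ro.from_matrix(np.c_[x,y,z]).as_quat()
def jaw(): 
    z=Ro.from_quat(monitor.sense()["ee_rot"]).as_matrix()[:,2]; return np.arctan2(z[1],z[0])
H=0.0187
EL=np.array([.486,.028]);KN=np.array([.480,-.057]);MO=np.array([.5248,.1197])
TH=np.arctan2(*(MO-EL)[::-1])
E
python3 - <<'E'
from h import *
np.set_printoptions(precision=3,suppress=True)
print("jaw now",jaw(),"TH",TH)
for k,p,z,aa in(("knob",KN,.070,[.81+np.pi/2,.81-np.pi/2]),("elbow",EL,.080,[-2.938+np.pi/2,-2.938-np.pi/2])):
  for a in aa:
    for d in (0,1.4) if k=="knob" else (0,-2.17):
      print(k,round(a,2),d,kinematics.ik([*p,z-H],quat(a+d)))
E
```

```text
jaw now 1.1470104152912934 TH 1.1705200952322994
knob 2.38 0 [-0.361  0.456  1.825 -0.     0.86  -2.742]
knob 2.38 1.4 [-0.361  0.456  1.825 -0.     0.86   2.141]
knob -0.76 0 [-0.361  0.456  1.825 -0.     0.86   0.4  ]
knob -0.76 1.4 [-0.361  0.456  1.825 -0.     0.86  -1.   ]
elbow -1.37 0 [-0.184  0.445  1.808 -0.     0.889  1.184]
elbow -1.37 -2.17 None
elbow -4.51 0 [-0.184  0.445  1.808 -0.     0.889 -1.958]
elbow -4.51 -2.17 [-0.184  0.445  1.808 -0.     0.889  0.212]
```

Run:
```python
from h import *
np.set_printoptions(precision=3,suppress=True)
a=.81-np.pi/2
env.reach([*KN,.20],quat(a)); print(monitor.sense()["clock"])
g=env.movel([*KN,.070-H],velocity=.12,guard=15); s=monitor.sense(); print(g,s["clock"],s["position"],s["joints"],s["contact_force"])
if not g:
    env.close_gripper(40); s=monitor.sense(); print(s["clock"],s["position"],s["finger_gap"],s["contact_force"],s["ft_torque"])
f=grab("top"); crop(f,(290,235),150,100,4,"pics/t2.png")
f=grab("side"); crop(f,(315,225),120,120,4,"pics/s2.png")
```

```text
2.4417
False 3.8333 [ 0.48  -0.057  0.052] [-0.361  0.455  1.825 -0.     0.861  0.4  ] [-0.303  0.354  0.44 ]
4.4667 [ 0.48  -0.057  0.052] 0.20690406070930228 [-2.355  1.913  5.548] [ 0.309  0.436 -0.017]
pics/t2.png origin 215 185 scale 4
pics/s2.png origin 255 165 scale 4
```

View pics/t2.png

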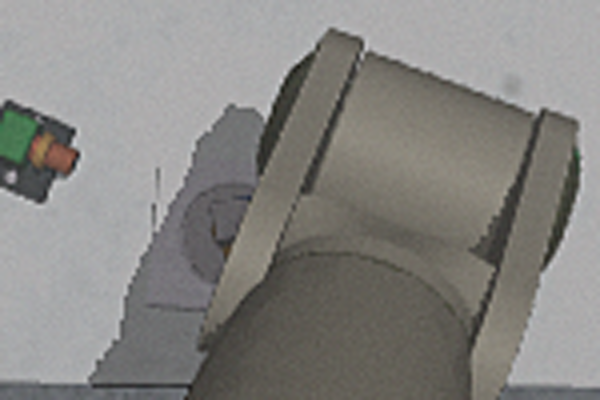

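View pics/s2.png

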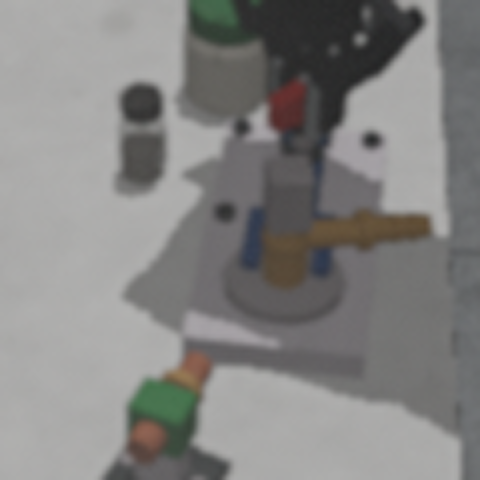

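The side view shows the finger at (310,115 in the crop) against the red wing, and the elbow and vial have not moved. Next is a small loosening turn with a torque check.

Run:
```python
from h import *
np.set_printoptions(precision=3,suppress=True)
q0=monitor.sense()["joints"].copy(); np.save("q0.npy",q0)
def go(d):
    q=q0.copy(); q[5]-=d; env.set_joints(q); s=monitor.sense()
    print(d,round(s["clock"],2),s["joints"][5],s["finger_gap"],s["contact_force"],s["ft_torque"])
go(.15);go(.4)
f=grab("side"); crop(f,(325,205),100,70,6,"pics/s3.png")
```

```text
0.15 4.83 0.24880737518803483 0.20859225258958788 [3.316 6.934 0.633] [ 1.187 -0.647  0.143]
0.4 5.18 0.003374638776753858 0.21048159214979223 [ 1.306 -0.41   1.069] [-0.25  -0.189  0.131]
pics/s3.png origin 275 170 scale 6
```

View pics/s3.png

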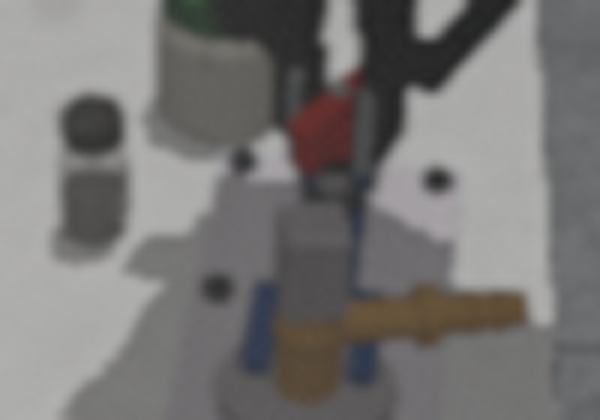

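The red wing at (325,130) sits between both fingers and turns with them. I'll go on to 1.45 rad, release, lift and look.

Run:
```python
from h import *
np.set_printoptions(precision=3,suppress=True)
q0=np.load("q0.npy")
for d in(.9,1.45):
    q=q0.copy(); q[5]-=d; env.set_joints(q); s=monitor.sense()
    print(d,round(s["clock"],2),s["joints"][5],s["finger_gap"],s["contact_force"],s["ft_torque"])
env.release(); p=s["position"]; env.movel([p[0],p[1],.19],velocity=.15)
env.reach([*EL,.19],quat(-2.938-np.pi/2)); s=monitor.sense(); print(s["clock"],s["joints"])
f=grab("side"); crop(f,(315,225),120,120,5,"pics/s4.png")
```

```text
0.9 5.78 -0.49597095597129665 0.2109459533838128 [ 4.545 -1.91  -2.237] [-0.258 -0.912  0.131]
1.45 6.38 -1.045851590196957 0.20998034437106 [ 8.648  0.47  -4.944] [ 0.162 -1.472  0.136]
8.9917 [-0.184  0.268  1.672 -0.     1.203 -1.956]
pics/s4.png origin 255 165 scale 5
```

View pics/s4.png

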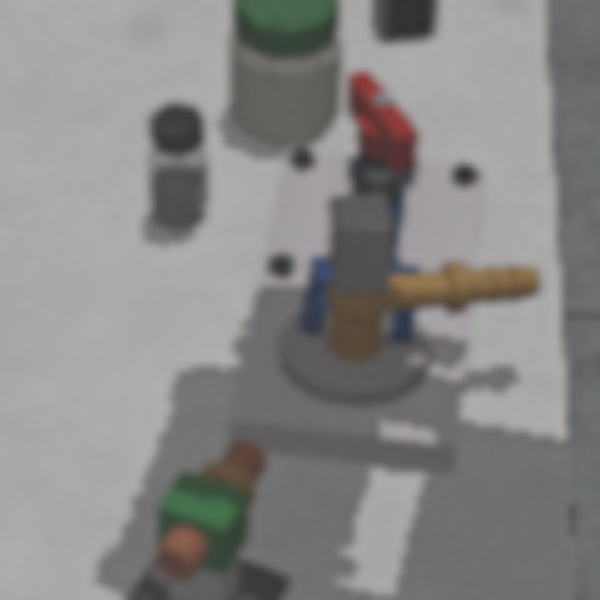

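The knob wing now runs from (358,80) to (408,160), so it has turned. I'll check its angle numerically, then grip and turn the elbow.

Run:
```python
from h import *
np.set_printoptions(precision=3,suppress=True)
s=grab("side")
S=lambda x,y,z:back(s,(255+(x+.5)/5-.5,165+(y+.5)/5-.5),z)
d=S(403,130,.08)-S(362,78,.08); print("wing dir mod pi",d[:2],np.arctan2(d[1],d[0])%np.pi)
a=-2.938-np.pi/2
g=env.movel([*EL,.082-H],velocity=.12,guard=12); s=monitor.sense(); print(g,s["clock"],s["position"],s["contact_force"])
if not g:
    env.close_gripper(30); s=monitor.sense(); print(s["clock"],s["position"],s["finger_gap"],s["contact_force"],s["ft_torque"])
f=grab("side"); crop(f,(315,225),120,120,5,"pics/s5.png")
```

```text
wing dir mod pi [-0.018  0.034] 2.0442647454983063
False 10.3 [0.486 0.028 0.064] [-0.764 -0.277 -0.222]
10.9 [0.486 0.028 0.063] 0.24953029816405373 [0.318 1.49  2.308] [ 0.087  0.12  -0.019]
pics/s5.png origin 255 165 scale 5
```

View pics/s5.png

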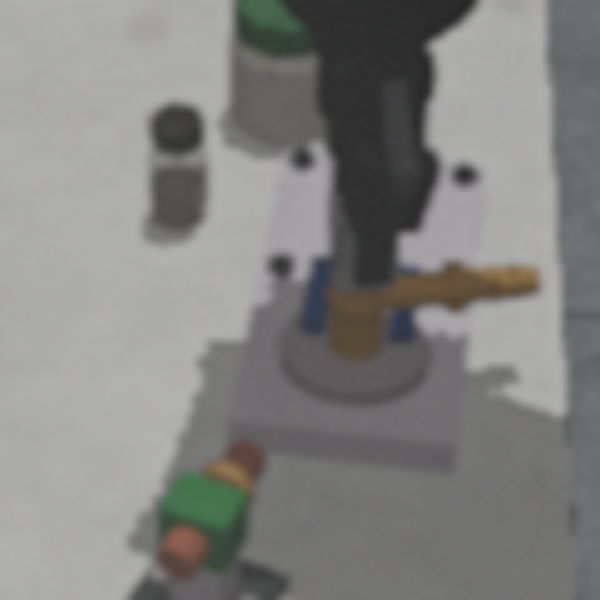

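The jaws sit on the square block, with the gap at about 21 mm as expected. I'll turn the elbow clockwise to the inlet bearing in steps.

Run:
```python
from h import *
np.set_printoptions(precision=3,suppress=True)
q=monitor.sense()["joints"].copy()
tot=jaw()-(TH-np.pi/2); print("turn",tot)
for fr in(.05,.3,.7,1.):
    p=q.copy(); p[5]+=tot*fr; env.set_joints(p); s=monitor.sense()
    print(round(s["clock"],2),s["joints"][5],s["finger_gap"],s["position"],s["contact_force"],s["ft_torque"],jaw())
env.hold(.3)
f=grab("side"); crop(f,(315,225),120,120,5,"pics/s6.png")
```

```text
turn 2.1747381258405865
11.2 -1.8520974138117887 0.2523073849778074 [0.486 0.028 0.063] [ 0.319 -0.372  0.555] [-0.083  0.036 -0.045] 1.6685091194210862
11.78 -1.309842745635481 0.24764565678432132 [0.486 0.028 0.063] [ 0.502 -1.004  1.184] [-0.273 -0.075  0.045] 1.1262173325871616
12.62 -0.4386765939843872 0.2549223042427706 [0.486 0.028 0.063] [1.96  0.495 0.109] [ 0.172 -0.348  0.009] 0.2549474212449862
13.29 0.21337286420692503 0.2497414488640604 [0.486 0.028 0.063] [3.538 2.501 0.115] [ 0.508 -0.649 -0.058] -0.39718126578001756
pics/s6.png origin 255 165 scale 5
```

View pics/s6.png

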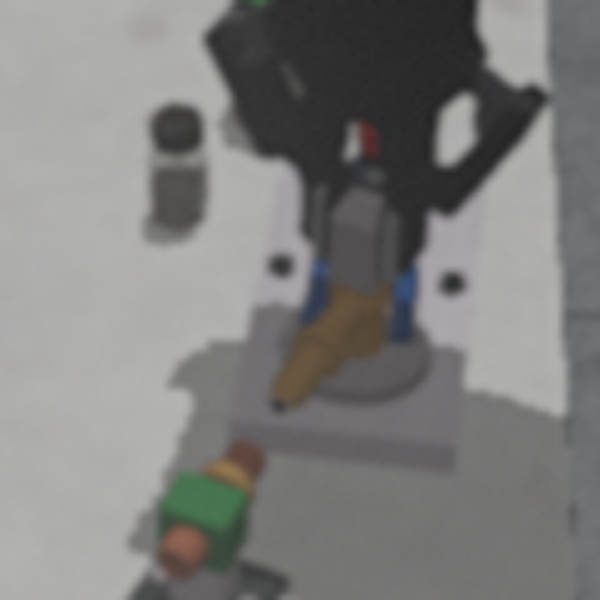

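The outlet tip at (282,400) points at the inlet mouth at (250,455). I'll release, lift, and check with both cameras from clear of the elbow.

Run:
```python
from h import *
np.set_printoptions(precision=3,suppress=True)
env.release(); env.movel([*EL,.19],velocity=.15)
a=.81-np.pi/2+1.45
env.reach([.40,-.14,.20],quat(a)); s=monitor.sense(); print(s["clock"],s["joints"])
crop(grab("top"),(270,235),180,100,4,"pics/t7.png")
crop(grab("side"),(315,225),120,120,5,"pics/s7.png")
```

```text
16.6333 [-0.614  0.119  1.827  0.     1.196 -1.303]
pics/t7.png origin 180 185 scale 4
pics/s7.png origin 255 165 scale 5
```

View pics/t7.png

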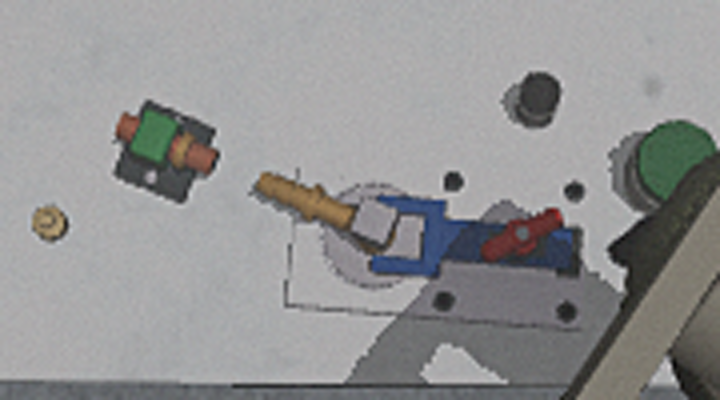

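View pics/s7.png

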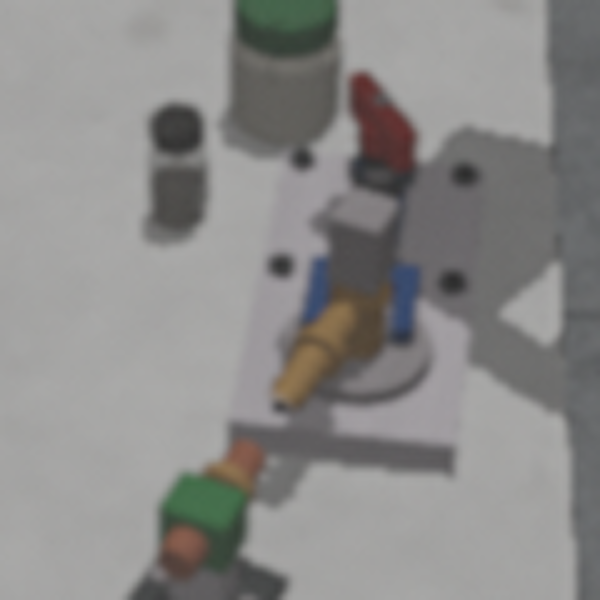

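The outlet line runs from (340,213) through (265,183) and reaches about (216,163), right on the inlet mouth. The wing angle reads about 2.06 rad, where 2.26 was commanded. I'll measure it properly before regripping.

```bash
cat >> h.py <<'E'
def wing(f,z=.078):
    im=f["frame"].astype(int); m=(im[...,0]>90)&(im[...,0]>2.2*im[...,1])&(im[...,0]>2.2*im[...,2])
    v,u=np.nonzero(m); k=np.hypot(u-311,v-243)<25; u,v=u[k],v[k]
    P=np.array([back(f,(a,b),z)[:2] for a,b in zip(u,v)]); c=P.mean(0); w,V=np.linalg.eigh(np.cov((P-c).T))
    d=V[:,1]; return len(u),c,np.sqrt(w*12),np.arctan2(d[1],d[0])%np.pi
def tipdir(f):
    im=f["frame"].astype(int); m=(im[...,0]>110)&(im[...,0]>1.5*im[...,2])&(im[...,0]<2.0*im[...,1])&(im[...,0]>1.15*im[...,1])
    v,u=np.nonzero(m); P=np.array([back(f,(a,b),.046)[:2] for a,b in zip(u,v)]); r=np.hypot(*(P-EL).T); P=P[(r<.08)&(r>.03)]
    c=P.mean(0); d=np.linalg.eigh(np.cov((P-c).T))[1][:,1]; d*=np.sign(d@(c-EL)); e=MO-c
    return len(P),c,np.arctan2(d[1],d[0]),"miss",d[0]*e[1]-d[1]*e[0]
E
python3 - <<'E'
from h import *
f=grab("top"); print(wing(f),tipdir(f),TH)
# first picture
f["frame"]=cv2.imread("pics/top0.png")[:,:,::-1]; print(wing(f))
E
```

```text
(8, array([ 0.48562077, -0.06300642]), array([0.01932303, 0.04486546]), np.float64(1.9894885960667514)) (85, array([0.50603032, 0.07211137]), np.float64(1.1508507824754586), 'miss', np.float64(0.002263591959481944)) 1.1705200952322994
(81, array([ 0.47990509, -0.05778964]), array([0.01288306, 0.04840297]), np.float64(0.8236796690015675))
```

```bash
sed -i 's/im\[...,0\]>90)/im[...,0]>45)/' h.py
python3 - <<'E'
from h import *
f=grab("top"); print(wing(f))
f["frame"]=cv2.imread("pics/top0.png")[:,:,::-1]; print(wing(f))
E
```

```text
(8, array([ 0.48734102, -0.06471374]), array([0.01150811, 0.05404207]), np.float64(1.9197922576246933))
(81, array([ 0.47990509, -0.05778964]), array([0.01288306, 0.04840297]), np.float64(0.8236796690015675))
```

```bash
sed -i 's/2.2\*im/1.7*im/g' h.py
python3 - <<'E'
from h import *
f=grab("top"); print(wing(f),monitor.sense()["clock"])
f["frame"]=cv2.imread("pics/top0.png")[:,:,::-1]; print(wing(f))
E
```

```text
(98, array([ 0.47962146, -0.0571582 ]), array([0.01426463, 0.0477841 ]), np.float64(2.0612566954565867)) 16.8833
(99, array([ 0.47965795, -0.05727065]), array([0.01441106, 0.04655485]), np.float64(0.8194277316771765))
```

The wing has turned 1.24 rad. That is past the 1.1 rad release point, with about 0.2 rad lost as play in the grip. The outlet line misses the mouth by about 2 mm. Next I tighten to the stop, watching torque.

Run:
```python
from h import *
np.set_printoptions(precision=3,suppress=True)
a=2.061-np.pi/2
env.reach([*KN,.19],quat(a))
g=env.movel([*KN,.070-H],velocity=.12,guard=15); s=monitor.sense(); print(g,s["clock"],s["joints"])
if not g:
    env.close_gripper(50); s=monitor.sense(); q0=s["joints"].copy(); print(s["finger_gap"],s["ft_torque"],s["contact_force"])
    for d in [.4,.8,1.0,1.1,1.15,1.2,1.25,1.3,1.35,1.4,1.45,1.5]:
        q=q0.copy(); q[5]+=d; env.set_joints(q); s=monitor.sense()
        print(d,round(s["clock"],2),s["joints"][5],s["finger_gap"],s["contact_force"],s["ft_torque"])
        if abs(s["ft_torque"][2])>.35: break
    f=grab("side"); crop(f,(315,225),120,120,5,"pics/s8.png")
```

```text
False 18.725 [-0.361  0.455  1.825 -0.     0.861 -0.851]
0.20154268817355758 [ 0.663 -0.564  0.002] [3.494 4.584 1.731]
0.4 19.83 -0.45485857781520156 0.2032025197034001 [-0.561  0.665  1.297] [-0.006  0.294 -0.169]
0.8 20.3 -0.05644416259501881 0.2028030583577698 [-5.066 -0.265  3.364] [-0.028  0.725 -0.08 ]
1.0 20.61 0.1434529293724278 0.20273196783975944 [-4.696 -0.857  4.524] [-0.052  0.905  0.016]
1.1 20.86 0.24353693103623605 0.20480582220117943 [-5.818 -0.449  5.731] [-0.018  0.937 -0.054]
1.15 21.11 0.293143675453398 0.2028579535047659 [-5.407  0.077  4.792] [ 0.013  1.015 -0.093]
1.2 21.36 0.3432004947003805 0.20365441799043732 [-5.491  0.504  5.384] [ 0.003  0.98  -0.062]
1.25 21.61 0.3932042795341446 0.20222667713359357 [-5.217  0.026  4.412] [-0.02   1.029 -0.074]
1.3 21.86 0.44246608944740207 0.20261293585046544 [-5.854  0.378  4.827] [0.102 1.013 0.329]
1.35 22.11 0.4930580520904636 0.2015310349636898 [-16.864 -11.104   6.427] [-2.247  3.518 -0.461]
pics/s8.png origin 255 165 scale 5
```

View pics/s8.png

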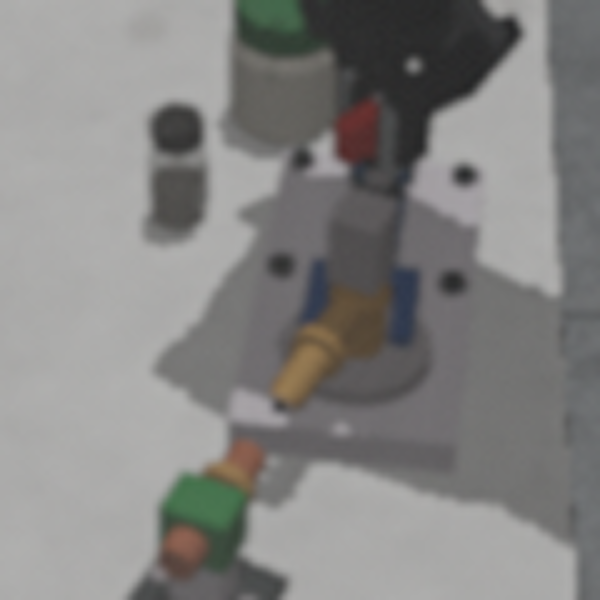

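Torque and force jumped at 1.35 rad, so the hard stop is reached. I'll release, retreat and measure.

Run:
```python
from h import *
np.set_printoptions(precision=3,suppress=True)
env.release(); env.movel([*KN,.20],velocity=.15)
env.reach([.38,-.18,.22],quat(jaw())); s=monitor.sense(); print(s["clock"],s["contact_force"])
f=grab("top"); print(wing(f),tipdir(f)); crop(f,(270,235),180,100,4,"pics/t9.png")
crop(grab("side"),(315,225),120,120,5,"pics/s9.png")
```

```text
24.65 [ 1.239 -0.711  0.21 ]
(107, array([ 0.48 , -0.057]), array([0.015, 0.047]), np.float64(0.7862077519661205)) (81, array([0.506, 0.073]), np.float64(1.1817526643923646), 'miss', np.float64(0.0007527685980415755))
pics/t9.png origin 180 185 scale 4
pics/s9.png origin 255 165 scale 5
```

View pics/t9.png

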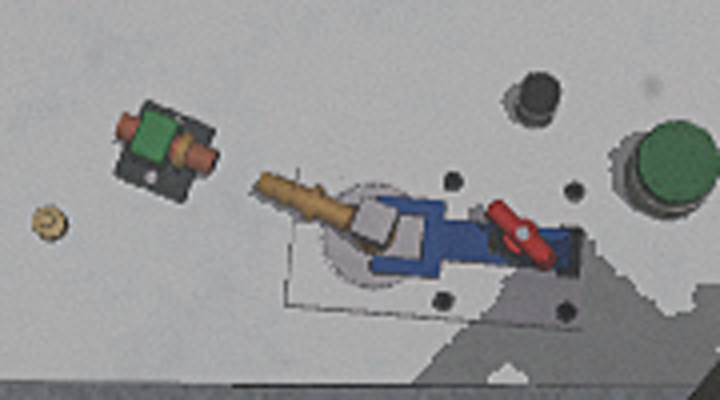

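View pics/s9.png

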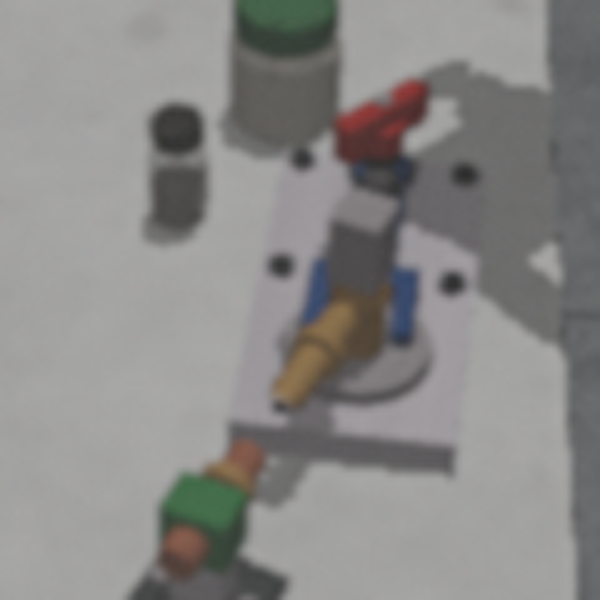

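The wing is back at 0.79 rad, which is fully tight within measuring error. The outlet tip at (265,183 in the top crop) points at the mouth (216,162), missing by about 1 mm. The bystanders have not moved and the robot is clear, so I'm handing in.

```bash
python3 -c "
from bench import job
job.hand_in()"
```

```text
the job is handed in; nothing more can be done
```

The job is handed in at about 25 s of the 61 s allowed, with the elbow facing the inlet pipe and the knob back at its hard stop. The hand-in gives no verdict, and I had no direct reading of the strap force.

**What I did:**
- I loosened the knob by 1.24 rad, measured in the images. I had commanded 1.45 rad, and about 0.2 rad was lost as play in the grip. The strap lets go at about 1.1 rad, so it was loose.
- I turned the elbow 2.17 rad clockwise by its square block until the outlet faced the inlet mouth.
- I tightened the knob until the torque and force jumped at the stop, then let go and moved the arm clear.

**Last checks:**
- **Knob:** the wing angle is 0.79 rad, against about 0.80 rad expected when fully tight.
- **Outlet:** its line passes about 1 mm from the mouth, against the 12 mm allowed.
- **Elbow seating:** the elbow looks upright and seated in both views.
- **Bystanders:** the jar, vial and weight are where they started.
- **Strap force:** I infer it from the knob angle. At fully tight it should be about 10 N.

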